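Tuck a glaze test strip under the weighted arm of a drying press

ROBOT

A 6-joint arm with a two-finger parallel gripper is mounted at the origin on a cart in front of the work surface, level with it; the furniture and walls round the work are solid. World frame = base frame: x ahead of the robot, y to its left, z up, the work surface at z = 0. Lengths are in mm, angles in degrees, forces in N, time in s.
With the tool pointing down it reaches from about 300 to 850 mm from the base axis. Payload 4.2 kg.
Tool frame: the origin (TCP) lies on the centre line of the jaws, within the pads' length; the fingertips stand 14 mm ahead of it and the grasp point (between the pads) lies 5 mm behind it; z points along the fingers, y is the line along which they close (so a half turn about z gives the same grasp; the last joint's range is limited). The gripper opens to 91 mm and grips with 3 to 60 N. Pads are 32 mm wide; open, the fingers measure 118 mm over their backs; the gripper's body (76 mm by 178 mm) begins 60 mm behind the grasp point.
Start: joints at [-70.703, 18.312, 89.639, -0, 72.044, -1.146], TCP at [200.838, -538.8, 227.976] pointing down, gripper open.
Joint ranges: [-177.97, 177.97], [-48.28, 115.42], [12.27, 149.76], [-77.06, 257.06], [2.81, 150.46], [-146.56, 146.56]. Speed limits (degrees/s): [147.25, 147.25, 180, 180, 180, 180].

INTERFACE

Orientations are given as [roll, pitch, yaw] about the fixed x, y, z axes, in that order (R = Rz(yaw) Ry(pitch) Rx(roll)).
In Python, from workcell import env gives the robot as it stands.
- The arm moves only by the tool arm_command, never from a script. Its argument "motion" is a list of rows, each an object with "offset": the shift along the tool's x, y, z in m, a list of three; "spin": the turn about the tool's z in rad. In form: [{"offset": [tx, ty, tz], "spin": spin}, ...]. A call has 1 to 5 rows; each row shifts and turns the commanded pose from where the row before left it, along the tool's axes as they then stand; what a row does not reach is not made up. A row lasts 1/8 s, in which the tool goes at most 62.5 mm and 10.7 degrees, less where a joint would pass 70% of its speed; a pose out of reach is approached as far as the arm can. A call with a gripper value outside its range is refused whole. "jaw" is the finger opening in m, from 0 to 0.0912, set as the call begins (left out, the last holds). The fingers move at their own pace and stop on an object; "newtons" is the grip in N (left out, the last holds). Time passes only in rows, so rows that do not move let the fingers close. It gives the time, the measured TCP pose, the force, the opening and the grip force at its end, in the units of the state.
- env.state(): the state, without advancing time (a new reading comes with each control period).
- env.grab_frame(name): name is "scene" or "side" or "wrist"; returns (picture, depth): 480x640x3 uint8, blue, green, red; 480x640 float32, mm along the optical axis (not along the pixel's ray), 0 where there is no reading.
- env.camera_model(name): a dict with "fx", "fy", "cx", "cy" (pixels), "eye" and "rotation" of the camera in the world; the wrist camera has in their place "hand_eye" (4x4, takes a point from camera to tool coordinates, whose origin is the TCP and whose axes are the flange's). Camera axes: x right, y down, z forward; pixel columns grow to the right and rows downward; lengths in mm; the calibration is good to about 2 mm. A picture is of the moment at which its call begins: read the wrist's pose just before it. camera_model takes no time and is no camera call.
- env.job_done(): hands the job in; it is judged then, once.
Trained networks look in the newest picture that a camera, given by its name, has taken for a name from the list of things; names that differ only in an ending like _2 or _b are one class to them, and where a whole thing is asked for, a point or a joint stands for the part that bears it (a point fixed in the world has none). Each returns a list of dicts, best first, with "score" (0 to 1); they miss things now and then, are a little off and sometimes report something else, mostly with a low value. They report only what shows in the picture. A call takes as long as a camera call.
- env.boxes_of(camera, target): "bbox" ([left, top, right, bottom] in pixels, round what is visible of it).
- env.pinpoint(camera, target): "location" ([column, row] in pixels: a listed point, or the origin of a listed thing).
The state is a dict: "time_s": time; "qpos": joint angles; "qvel": joint speeds; "effort": joint torques, N m; "ee_pos": TCP position; "ee_rot": TCP orientation; "force": force on the tool from outside, world axes, zero at the start; "torque": the same for the moment, N m; "gripper_width": finger opening in mm; "gripper_force": force on a finger pad.
Only numpy, scipy, OpenCV 4.12 (cv2) and the standard library are available. Lean on these libraries where they do the work, as an engineer would, in place of code of your own. Each camera call takes 0.05 s, during which the arm holds its last target. There are 200 camera calls.

TASK

Add the loose blue-glazed test strip to the top of the pile in the drying press: tuck one end of it under the red-lipped weighted arm and let go while it still sticks well out, then push it from behind until it sits flush against the end stop, flat and square on the pile with the arm holding it down. Push gently: do not shift the end stop or disturb the two strips in the pile, and leave the masking tape and the terracotta cup alone.

Things in the scene. Friction and masses are not known exactly. Their poses are not given: they have to be found in the camera images.
- strip_new: the loose white ceramic test strip with three blue glaze patches, 150 x 56 x 8 mm (x, y, z), 0.1 to 0.17 kg, lying flat on the table left or right of the press; origin at the centre of its underside, x along its length, z up. Either end may go in first
- press: drying press, fixed: board 300 x 110 x 12 mm; origin at the centre of its underside, x from its open front (robot side) to the hinge at the back (the way strips slide in), y left, z up. Pile top at z 28 mm. Wooden side guides from x 0 to 75 mm, 68 mm apart inside, top z 38 mm. Hinge posts at x 138 mm, top z 78 mm
- hold_arm: weighted steel arm, origin on its hinge (press x 140, z 65 mm), axes as the press at the start. Its end bar (radius 7, 52 mm wide, centre at own x -150, z -30) presses on the pile with 2.5 to 5 N. From under the bar a 52 mm wide lip rises forward at 40 deg to a red edge at own x -180, 21 mm above the pile: a strip pushed under it lifts the arm. Weight top 45 mm above pile. No latch: it falls back
- end_stop: aluminium end stop on the board, 52 mm wide, top at z 40 mm; origin at the foot of its stopping face on the centre line, 12 mm above the table, x as the press; set at press x 78 to 102 mm. Held only by friction: it slips back if pushed with more than about 20 N. Lifting the arm with a strip's end takes a push of about 8 to 16 N, then sliding it on about 2 to 5 N
- strip_mid: upper strip of the pile: terracotta with green and white glaze patches, 150 x 56 x 8 mm, its back end against the end stop; origin at the centre of its underside
- strip_low: lower strip of the pile: terracotta with white and grey glaze patches, same size, under strip_mid, on the board, its back end against the end stop; origin at the centre of its underside
- masking_tape: bystander: roll of masking tape lying flat, 105 mm across, 20 mm high; origin at the centre of its underside
- bisque_cup_b: bystander: terracotta cup, 65 mm across, 50 mm high, at the right of the table; origin at the centre of its underside

How it is judged:
By the outcome, as a careful person would: the job done as asked, in the order asked, and still so for the second after the job is handed in, with the robot touching nothing.
It also fails if it takes over 61 s, if anything falls off the work surface, if the arm or the gripper's body presses on something with over 40 N, if the wrist force passes 120 N, or if a joint passes its speed limit or range.

## Working session

There is one attempt and no reset: what is moved stays moved. The work goes in short steps, Python scripts to look and compute and a tool call to move; the robot and the scene stay as the last step left them, time stands still between calls to the robot, and variables do not carry over. Pictures are saved under pics/ and viewed, at most 14 in all, crops included, and the job is handed in when it is done.

Besides the shell and the picture viewer there is one more tool, called after "Request:" as name([rows], argument=value, ...), one row to a line, values as JSON. arm_command: Moves the arm, as the interface text tells. Its arguments: {"type":"object","properties":{"motion":{"type":"array"},"jaw":{"type":"number"},"newtons":{"type":"number"}},"required":["motion"]}

```bash
mkdir -p pics; ls; cat > h.py <<'E'
import numpy as np, cv2
from workcell import env
from scipy.spatial.transform import Rotation as R
def cam(name):
    s=env.state(); m=env.camera_model(name); 
    if name=="wrist":
        T=np.eye(4);T[:3,:3]=R.from_euler('xyz',s['ee_rot'],degrees=True).as_matrix();T[:3,3]=s['ee_pos']
        T=T@np.array(m['hand_eye'])
    else:
        T=np.eye(4);T[:3,:3]=np.array(m['rotation']).reshape(3,3);T[:3,3]=m['eye']
    im,d=env.grab_frame(name); return im,d,m,T
def cloud(d,m,T):
    v,u=np.mgrid[:480,:640]
    P=np.stack([(u-m['cx'])/m['fx']*d,(v-m['cy'])/m['fy']*d,d],-1)
    P=P@T[:3,:3].T+T[:3,3]; P[d<=0]=np.nan; return P
E
python3 - <<'E'
from h import *
print(env.state())
for n in("scene","side"):
    im,d,m,T=cam(n); cv2.imwrite(f"pics/{n}0.png",im); np.savez(f"{n}0",d=d,T=T,K=[m[k] for k in('fx','fy','cx','cy')],im=im)
    P=cloud(d,m,T); print(n,T.round(2).tolist(),[m[k] for k in('fx','fy','cx','cy')])
    for t in("strip_new","press","hold_arm","end_stop","strip_mid","masking_tape","bisque_cup_b"):
        b=env.boxes_of(n,t)[:2];p=env.pinpoint(n,t)[:2]
        for q in b: print(t,np.round(q['bbox']),round(q['score'],2))
        for q in p:
            c,r=np.round(q['location']).astype(int); print('  pt',c,r,round(q['score'],2),P[min(max(r,0),479),min(max(c,0),639)].round(0))
E
```

```text
pics
{'time_s': 0.0, 'qpos': array([-7.07037272e+01,  1.83522000e+01,  8.97073351e+01,  6.93300904e-05,
        7.20436175e+01, -1.14711672e+00]), 'qvel': array([ 0.00408787, -0.0268317 , -0.05609794, -0.13762859,  0.03951887,
        0.02895268]), 'effort': array([ 1.96117151e-03, -4.12466168e+01, -2.31972420e+01,  7.29023502e-02,
        4.56717331e-02, -1.47909363e-04]), 'ee_pos': array([ 200.66577496, -538.32918961,  227.10836373]), 'ee_rot': array([-1.79896869e+02, -2.13097768e-03,  2.04433661e+01]), 'force': array([0.83880408, 0.39588579, 0.13599744]), 'torque': array([ 0.01296577, -0.01124329, -0.00264416]), 'gripper_force': 0.0, 'gripper_width': 91.20775763255243}Traceback (most recent call last):
  File "<stdin>", line 4, in <module>
  File "h.py", line 10, in cam
    T=np.eye(4);T[:3,:3]=np.array(m['rotation']).reshape(3,3);T[:3,3]=m['eye']
                         ~~~~~~~~~~~~~~~~~~~~~~~~~~~~~~~^^^^^
ValueError: cannot reshape array of size 3 into shape (3,3)
```

```bash
sed -i "s/np.array(m\['rotation'\]).reshape(3,3)/R.from_euler('xyz',m['rotation'],degrees=True).as_matrix()/" h.py
cat > look.py <<'E'
from h import *
for n in("scene","side"):
    im,d,m,T=cam(n); cv2.imwrite(f"pics/{n}0.png",im); np.savez(f"{n}0",d=d,T=T,K=[m[k] for k in('fx','fy','cx','cy')],im=im)
    P=cloud(d,m,T); print(n,m['eye'],m['rotation'],[m[k] for k in('fx','fy','cx','cy')])
    for t in("strip_new","press","hold_arm","end_stop","strip_mid","masking_tape","bisque_cup_b"):
        b=env.boxes_of(n,t)[:2];p=env.pinpoint(n,t)[:2]
        for q in b: print(t,np.round(q['bbox']),round(q['score'],2))
        for q in p:
            c,r=np.round(q['location']).astype(int); print('  pt',c,r,round(q['score'],2),P[min(max(r,0),479),min(max(c,0),639)].round(0))
E
python3 look.py
```

```text
scene [-242.7689427   507.06721454  859.80965978] [-125.87485529   -0.8453167  -122.88969834] [604.2216699138348, 604.2216699138348, 313.7004953335322, 232.16033763188582]
strip_new [436. 244. 464. 281.] 0.64
  pt 460 264 0.57 [ 463. -358.    8.]
press [266. 203. 367. 312.] 0.58
  pt 315 266 0.71 [610. -62.  28.]
hold_arm [282. 206. 332. 262.] 0.77
  pt 290 210 0.84 [773. -98.  69.]
end_stop [283. 225. 293. 240.] 0.52
  pt 294 236 0.64 [730. -82.  26.]
strip_mid [286. 237. 333. 281.] 0.89
  pt 307 254 0.7 [653. -69.  29.]
masking_tape [182. 337. 241. 385.] 0.74
  pt 210 365 0.87 [496. 243.   1.]
bisque_cup_b [395. 195. 419. 226.] 0.62
  pt 406 217 0.71 [ 655. -358.   24.]
side [ 772.73047729  794.26804419 1248.63278265] [-143.25349907    0.67737471  169.20131298] [569.3831616389837, 569.3831616389837, 310.6044726868741, 239.83776588729737]
strip_new [318. 160. 368. 181.] 0.7
  pt 341 171 0.65 [ 476. -354.    7.]
press [245. 232. 363. 277.] 0.86
  pt 307 255 0.8 [635. -53.  33.]
  pt 390 351 0.24 [489. 238.   2.]
hold_arm [252. 236. 320. 257.] 0.64
  pt 251 244 0.95 [774. -89.  71.]
end_stop [258. 246. 268. 261.] 0.54
  pt 269 254 0.66 [732. -82.  25.]
strip_mid [267. 240. 326. 263.] 0.68
  pt 295 247 0.81 [664. -64.  62.]
  pt 277 175 0.18 [ 669. -349.   35.]
masking_tape [368. 329. 411. 376.] 0.86
  pt 387 351 0.69 [496. 236.  -0.]
bisque_cup_b [263. 156. 286. 180.] 0.94
  pt 277 175 0.97 [ 669. -349.   35.]
```

View pics/scene0.png

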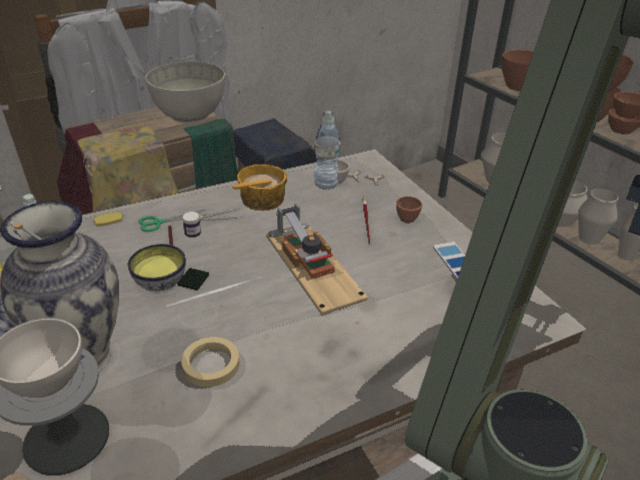

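View pics/side0.png

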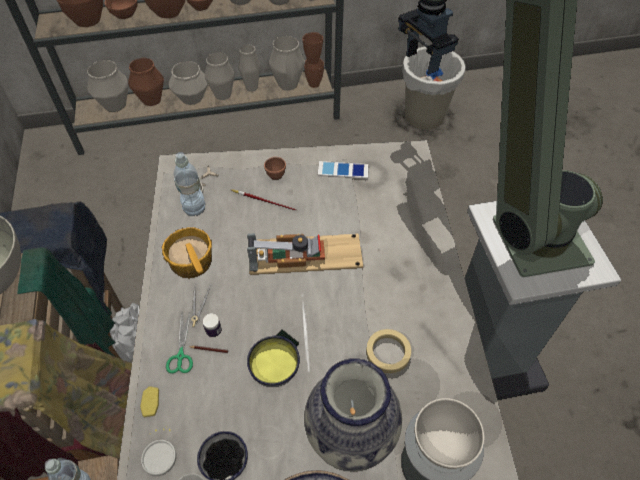

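```bash
cat > fit.py <<'E'
from h import *
z=np.load("side0.npz");d=z['d'];m=dict(zip(('fx','fy','cx','cy'),z['K']));P=cloud(d,m,z['T']);im=z['im'].astype(int)
def rect(M,n):
    p=P[M][:,:2]; print(n,len(p),cv2.minAreaRect(p.astype(np.float32)),'zmed',np.median(P[M][:,2]))
u=np.zeros((480,640),bool);u[155:185,312:374]=1
br=im.sum(-1); M=u&(abs(P[...,0]-475)<110)&(abs(P[...,1]+354)<60)
print('table z',np.nanmedian(P[290:320,320:350,2]))
for t in (3.5,5): rect(M&(P[...,2]>t),'strip')
M=(P[...,0]>440)&(P[...,0]<800)&(abs(P[...,1]+65)<75)
for lo,hi,n in((6,18,'board'),(6,100,'all'),(23,33,'pile'),(33,45,'guides'),(52,100,'high')): rect(M&(P[...,2]>lo)&(P[...,2]<hi),n)
E
python3 fit.py
python3 - <<'E'
import cv2
a=cv2.imread('pics/side0.png')[145:285,235:385];cv2.imwrite('pics/c1.png',cv2.resize(a,None,fx=4.2,fy=4.2,interpolation=2)[:590])
E
```

```text
table z 1.3213467995324208
strip 871 ((469.577880859375, -358.885986328125), (117.44490051269531, 188.1566162109375), 84.30672454833984) zmed 7.686674736420173
strip 720 ((471.5710754394531, -357.7618408203125), (114.64065551757812, 186.18057250976562), 86.12560272216797) zmed 8.36817279432455
board 2064 ((619.57373046875, -65.25472259521484), (148.8260955810547, 357.0660705566406), 89.92618560791016) zmed 12.167179205487173
all 4062 ((619.57373046875, -65.25472259521484), (148.8260955810547, 357.0660705566406), 89.92618560791016) zmed 17.578219845280614
pile 622 ((685.1188354492188, -83.818603515625), (97.16497039794922, 198.6825408935547), 84.22416687011719) zmed 28.321462046356828
guides 404 ((695.2655029296875, -83.06449890136719), (96.06488800048828, 180.9223175048828), 83.13177490234375) zmed 38.8444467901154
high 605 ((691.461669921875, -83.00288391113281), (57.76531982421875, 188.97760009765625), 82.54019927978516) zmed 65.05062824158722
```

View pics/c1.png

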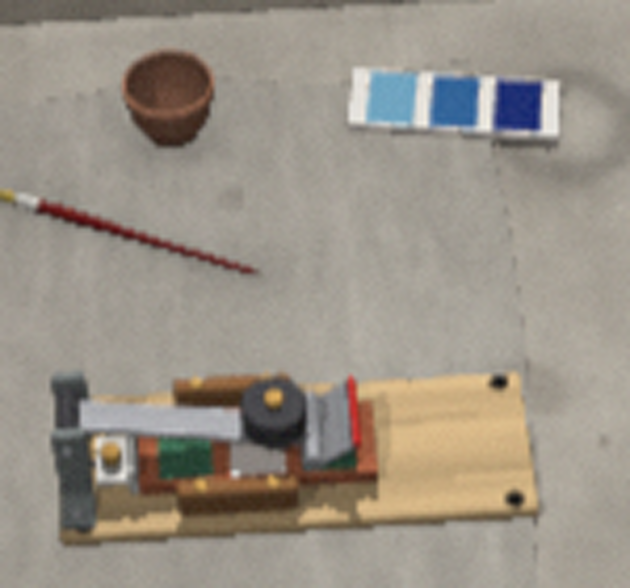

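```bash
python3 - <<'E'
from h import *
print(np.round(env.camera_model("wrist")['hand_eye'],3).tolist(),env.camera_model("wrist")['fx'],env.state()['time_s'])
E
```

```text
[[-0.0, -0.963, -0.27, 75.892], [1.0, -0.0, -0.0, -0.048], [0.0, -0.27, 0.963, -156.383], [0.0, 0.0, 0.0, 1.0]] 339.7780374501331 1.5
```

Request:
arm_command([
  {"offset":[0.049,-0.024,0],"spin":0},
  {"offset":[0.049,-0.024,0],"spin":0},
  {"offset":[0.049,-0.024,0],"spin":0},
  {"offset":[0.049,-0.024,0],"spin":0},
  {"offset":[0.049,-0.024,0],"spin":0},
])

```text
time_s: 2.12
ee_pos: [389.6, -339.5, 228.2]
ee_rot: [180.0, -0.0, 20.4]
force: [0.3, -0.7, 0.3]
gripper_width: 91.0
gripper_force: 0.0
```

Request:
arm_command([
  {"offset":[0.049,-0.024,0],"spin":0},
  {"offset":[0.049,-0.024,0],"spin":0},
  {"offset":[0.049,-0.024,0],"spin":0},
  {"offset":[0,0,0],"spin":0.178},
  {"offset":[0,0,0],"spin":0.178},
])

```text
time_s: 2.75
ee_pos: [501.6, -221.1, 227.8]
ee_rot: [180.0, 0.0, -0.2]
force: [-0.4, 0.0, -0.1]
gripper_width: 91.4
gripper_force: 0.0
```

Request:
arm_command([
  {"offset":[0,0,0],"spin":0},
  {"offset":[0,0,0],"spin":0},
])

```text
time_s: 3.0
ee_pos: [501.0, -222.1, 228.0]
ee_rot: [180.0, -0.0, 0.2]
force: [-0.1, 0.5, -1.0]
gripper_width: 91.4
gripper_force: 0.0
```

```bash
cat > w.py <<'E'
import sys
from h import *
n=sys.argv[1]
s=env.state();print(s['time_s'],s['ee_pos'].round(1),s['ee_rot'].round(2))
im,d,m,T=cam("wrist");cv2.imwrite(f"pics/{n}.png",im);np.savez(n,d=d,T=T,K=[m[k] for k in('fx','fy','cx','cy')],im=im)
P=cloud(d,m,T)
for t in sys.argv[2:]:
    for q in env.boxes_of("wrist",t)[:1]: print(t,np.round(q['bbox']),round(q['score'],2))
    for q in env.pinpoint("wrist",t)[:1]:
        c,r=np.round(q['location']).astype(int); print('  pt',c,r,round(q['score'],2),P[min(max(r,0),479),min(max(c,0),639)].round(0))
E
python3 w.py w1 strip_new press end_stop hold_arm strip_mid
```

```text
3.0 [ 501.  -222.1  228. ] [180.    -0.     0.18]
strip_new [397. 167. 491. 292.] 0.87
  pt 443 236 0.9 [ 473. -361.    8.]
press [119.   1. 242. 226.] 0.77
  pt 184 83 0.66 [629. -93.  40.]
hold_arm [126.   2. 205. 121.] 0.85
strip_mid [143.   0. 206. 132.] 0.74
  pt 176 45 0.97 [654. -99.  67.]
```

View pics/w1.png

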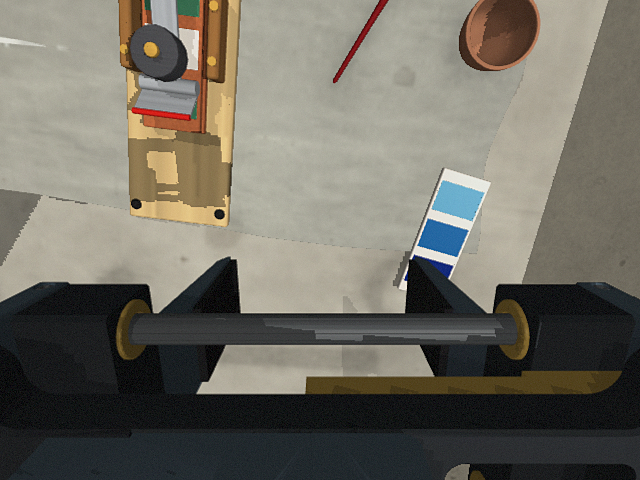

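```bash
cat >> h.py <<'E'
def ray(n,pts,z):
    q=np.load(n+".npz");fx,fy,cx,cy=q['K'];T=q['T'];p=np.array(pts,float)
    v=np.c_[(p[:,0]-cx)/fx,(p[:,1]-cy)/fy,np.ones(len(p))]@T[:3,:3].T; o=T[:3,3]
    return o+v*((z-o[2])/v[:,2])[:,None]
def sub(n,pts,w=4):
    g=cv2.cvtColor(np.load(n+".npz")['im'],cv2.COLOR_BGR2GRAY);p=np.array(pts,np.float32).reshape(-1,1,2)
    return cv2.cornerSubPix(g,p.copy(),(w,w),(-1,-1),(3,50,.01)).reshape(-1,2)
E
python3 - <<'E'
from h import *
p=sub('w1',[(443,168),(490,183),(131,215),(229,227)]);print(p)
print(ray('w1',p[:2],8).round(1));A=ray('w1',p[2:],12);print(A.round(1))
d=A[0]-A[1];print(np.hypot(*d[:2]),np.degrees(np.arctan2(d[1],d[0]))-90)
im=np.load('w1.npz')['im']; a=cv2.resize(im[0:240,90:270],None,fx=2.5,fy=2.5,interpolation=2)
b=cv2.resize(im[150:300,380:500],None,fx=2.5,fy=2.5,interpolation=2); c=np.zeros((600,750,3),np.uint8);c[:,:450]=a;c[:375,450:]=b;cv2.imwrite('pics/c2.png',c)
E
```

```text
[[443.90225 167.41518]
 [490.45673 182.30804]
 [130.6935  214.22504]
 [226.15906 225.94452]]
[[ 550.1 -354.3    8. ]
 [ 534.1 -407.2    8. ]]
[[ 498.    -8.1   12. ]
 [ 484.8 -113.7   12. ]]
106.49240303812938 -7.118860221879501
```

View pics/c2.png

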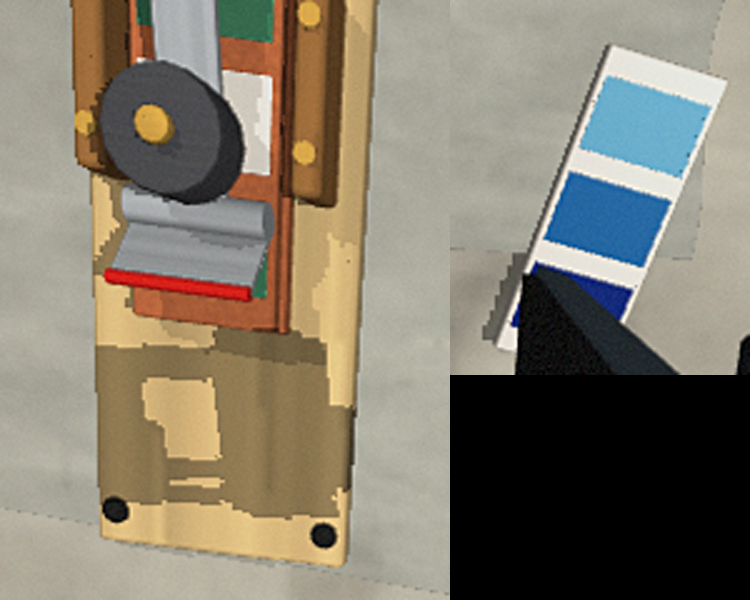

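Request:
arm_command([
  {"offset":[0.01,-0.05,-0.025],"spin":0.06},
  {"offset":[0.01,-0.05,-0.025],"spin":0.06},
  {"offset":[0.01,-0.05,-0.02],"spin":0},
  {"offset":[0,0,0],"spin":0},
  {"offset":[0,0,0],"spin":0},
])

```text
time_s: 4.18
ee_pos: [539.4, -74.5, 297.4]
ee_rot: [180.0, 0.1, -6.8]
force: [-0.2, -0.7, 0.3]
gripper_width: 91.0
gripper_force: 0.0
```

```bash
python3 w.py w2 strip_new press end_stop hold_arm strip_mid; python3 - <<'E'
import cv2
a=cv2.imread('pics/w2.png')[0:280,170:480];cv2.imwrite('pics/c3.png',cv2.resize(a,None,fx=2.1,fy=2.1,interpolation=2))
E
```

```text
4.175 [539.4 -74.5 297.4] [ 1.7995e+02  6.0000e-02 -6.8000e+00]
strip_new [500. 168. 578. 282.] 0.67
  pt 536 224 0.85 [ 474. -357.    8.]
press [266.   1. 364. 239.] 0.88
  pt 315 124 0.96 [634. -78.  66.]
end_stop [291.   4. 340.  30.] 0.8
  pt 314 32 0.78 [725. -88.  55.]
hold_arm [291.   1. 341. 159.] 0.7
strip_mid [292.  27. 339. 162.] 0.8
  pt 315 97 0.79 [661. -81.  67.]
```

View pics/c3.png

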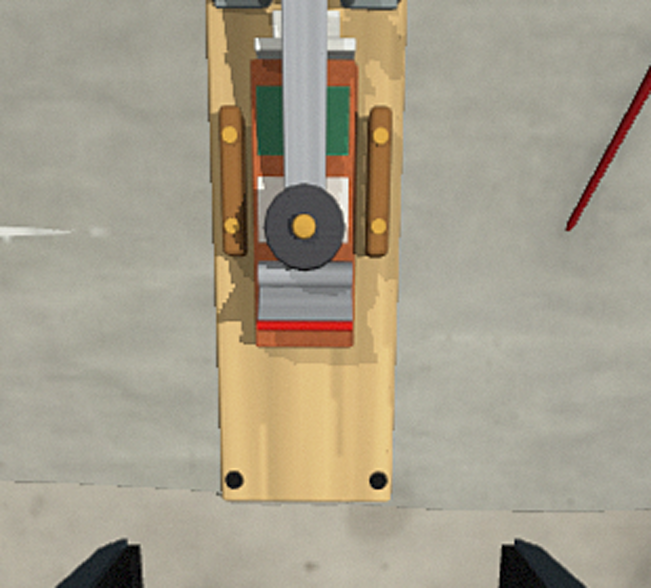

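```bash
python3 - <<'E'
from h import *
f=lambda L:[(170+a/2.1,b/2.1) for a,b in L]
L=ray('w2',f([(210,30),(221.5,480)]),12);Rr=ray('w2',f([(404,30),(390.5,480)]),12);F=ray('w2',f([(235,500),(380,500.5)]),12)
yaw=lambda a,b:np.degrees(np.arctan2(*(a-b)[1::-1]))
print('yaws',yaw(L[0],L[1]),yaw(Rr[0],Rr[1]),yaw(F[0],F[1])-90)
y=np.radians(-7.0);ex=np.array([np.cos(y),np.sin(y)]);ey=np.array([-ex[1],ex[0]])
print('L',L[:,:2]@ey,'R',Rr[:,:2]@ey,'F',F[:,:2]@ex)
o=(F[:,:2]@ex).mean()+150; c=((L[:,:2]@ey).mean()+(Rr[:,:2]@ey).mean())/2
print('origin',o*ex+c*ey)
g=lambda p,z:np.c_[ray('w2',f(p),z)[:,:2]@ex-o,ray('w2',f(p),z)[:,:2]@ey-c].round(1)
print('stop top face edge',g([(256,50),(355,50)],40),'mid front',g([(257,346),(354,346)],28))
print('mid sides',g([(252,100),(357,100)],28),'lip',g([(257,330),(352,330)],49))
print('guides',g([(243,180),(370,180)],38), 'guide ends',g([(232,255),(378,255)],38))
d=sub('w2',f([(222,500),(391,500)]));print(d*2.1)
P=ray('w2',[(536,224)],8);print(P)
E
```

```text
yaws -7.542924213837662 -6.951275852654059 -7.042573213802896
L [51.78632284 54.17590689] R [-53.57044707 -53.78492701] F [494.12625436 494.05687667]
origin [639.24815926 -78.8407062 ]
stop top face edge [[ 97.8  25.1]
 [ 97.9 -25.5]] mid front [[-51.6  28.7]
 [-51.5 -28. ]]
mid sides [[ 77.6  28.7]
 [ 77.8 -27.5]] lip [[-41.6  26.8]
 [-41.4 -25.7]]
guides [[ 36.5  33.6]
 [ 36.8 -34.7]] guide ends [[ -1.7  40.7]
 [ -1.5 -40. ]]
[[579. 500.]
 [748. 500.]]
[[ 473.71751276 -357.37508582    8.        ]]
```

```bash
python3 - <<'E'
from h import *
im=np.load('w2.npz')['im'];u=im[155:295,485:600]
hsv=cv2.cvtColor(u,cv2.COLOR_BGR2HSV)
for name,M in(('blue',(hsv[...,1]>120)&(hsv[...,0]>90)&(hsv[...,0]<130)&(hsv[...,2]>70)),('all',((hsv[...,1]>120)&(hsv[...,0]>90)&(hsv[...,0]<130))|(u.min(-1)>200))):
    M=cv2.morphologyEx(M.astype(np.uint8),cv2.MORPH_CLOSE,np.ones((7,7)));M=cv2.morphologyEx(M,cv2.MORPH_OPEN,np.ones((5,5)))
    n,l,st,_=cv2.connectedComponentsWithStats(M);k=1+st[1:,4].argmax();v,c=np.where(l==k)
    W=ray('w2',np.c_[c+485,v+155],8)[:,:2].astype(np.float32);print(name,len(W),cv2.minAreaRect(W),W.mean(0))
E
```

```text
blue 865 ((513.45849609375, -372.7379455566406), (48.050392150878906, 31.66020965576172), 73.86908721923828) [ 513.5979  -372.75464]
all 4255 ((470.6787414550781, -360.5361022949219), (53.93451690673828, 147.88446044921875), 73.65383911132812) [ 473.83124 -361.27316]
```

Request:
arm_command([
  {"offset":[-0.0127,0.0573,0.02],"spin":0},
  {"offset":[-0.0127,0.0573,0.02],"spin":0},
  {"offset":[-0.0127,0.0573,0.02],"spin":0},
  {"offset":[-0.0127,0.0573,0.02],"spin":0},
  {"offset":[-0.0127,0.0573,0.02],"spin":0},
], jaw=0.085)

```text
time_s: 5.35
ee_pos: [442.1, -352.9, 197.6]
ee_rot: [180.0, -0.0, -6.8]
force: [0.7, -0.2, 0.3]
gripper_width: 84.9
gripper_force: 0.0
```

Request:
arm_command([
  {"offset":[0,0,0.04],"spin":0.085},
  {"offset":[0,0,0.04],"spin":0.084},
  {"offset":[0,0,0.02],"spin":0},
  {"offset":[0,0,0],"spin":0},
  {"offset":[0,0,0],"spin":0},
])

```text
time_s: 5.98
ee_pos: [443.4, -351.6, 99.0]
ee_rot: [180.0, -0.1, -16.5]
force: [0.3, -0.1, 0.5]
gripper_width: 84.7
gripper_force: 0.0
```

```bash
python3 w.py w3 strip_new
```

```text
5.975 [ 443.4 -351.6   99. ] [ 1.7995e+02 -1.1000e-01 -1.6500e+01]
strip_new [283. 100. 367. 300.] 0.84
  pt 326 206 0.56 [ 472. -363.    7.]
```

View pics/w3.png

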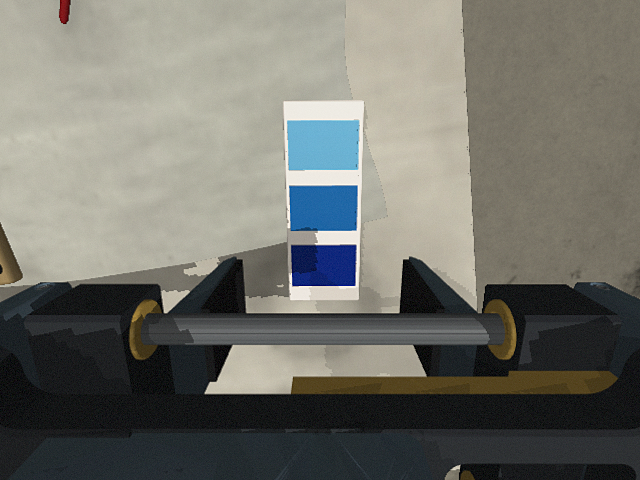

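```bash
python3 - <<'E'
from h import *
p=sub('w3',[(284,101),(364,101),(291,299),(359,299)],3);print(p)
W=ray('w3',p,8);s=np.array([443.4,-351.6]);y=np.radians(-16.5)
ex=np.array([np.cos(y),np.sin(y)]);ty=np.array([np.sin(y),-np.cos(y)])
print(np.c_[(W[:,:2]-s)@ex,(W[:,:2]-s)@ty].round(1), W[:,:2].mean(0))
E
```

```text
[[283.09033  100.83785 ]
 [363.27545  100.871086]
 [288.91718  296.73853 ]
 [358.38815  298.8489  ]]
[[102.8 -26.4]
 [102.7  28.1]
 [-42.7 -26.3]
 [-44.6  28.9]] [ 471.40241606 -361.02448453]
```

Request:
arm_command([
  {"offset":[0,0.001,0.04],"spin":0},
  {"offset":[0,0,0.03],"spin":0},
  {"offset":[0,0,0.0125],"spin":0},
  {"offset":[0,0,0],"spin":0},
])

```text
time_s: 6.62
ee_pos: [443.0, -352.4, 15.9]
ee_rot: [180.0, -0.1, -16.5]
force: [-0.3, 0.5, -0.4]
gripper_width: 84.8
gripper_force: 0.0
```

Request:
arm_command([
  {"offset":[0,0,0],"spin":0},
  {"offset":[0,0,0],"spin":0},
  {"offset":[0,0,0],"spin":0},
  {"offset":[0,0,0],"spin":0},
  {"offset":[0,0,0],"spin":0},
], jaw=0.045, newtons=40)

```text
time_s: 7.25
ee_pos: [442.6, -352.2, 15.8]
ee_rot: [180.0, -0.0, -16.5]
force: [0.1, -0.4, 4.0]
gripper_width: 55.5
gripper_force: 40.0
```

Request:
arm_command([
  {"offset":[0,0,-0.02],"spin":0},
  {"offset":[0,0,-0.03],"spin":0},
  {"offset":[0,0,-0.03],"spin":0},
  {"offset":[-0.004,-0.025,0],"spin":0},
  {"offset":[-0.008,-0.0485,0],"spin":0},
])

```text
time_s: 7.88
ee_pos: [452.0, -278.6, 95.5]
ee_rot: [180.0, -0.1, -16.7]
force: [0.9, 0.5, -2.3]
gripper_width: 55.3
gripper_force: 40.0
```

Request:
arm_command([
  {"offset":[-0.008,-0.0485,0],"spin":0},
  {"offset":[-0.008,-0.0485,0],"spin":0},
  {"offset":[-0.008,-0.0485,0],"spin":0},
  {"offset":[-0.008,-0.0485,0],"spin":0},
  {"offset":[-0.004,-0.0237,0],"spin":0},
])

```text
time_s: 8.5
ee_pos: [478.7, -57.0, 95.0]
ee_rot: [-180.0, 0.1, -16.4]
force: [-0.4, -0.6, -0.8]
gripper_width: 55.3
gripper_force: 40.0
```

Request:
arm_command([
  {"offset":[0,0,0],"spin":-0.083},
  {"offset":[0,0,0],"spin":-0.083},
  {"offset":[0,0,0],"spin":0},
  {"offset":[0,0,0],"spin":0},
])

```text
time_s: 9.0
ee_pos: [479.0, -59.3, 95.2]
ee_rot: [180.0, 0.0, -7.1]
force: [-0.1, -0.4, -1.7]
gripper_width: 55.3
gripper_force: 40.0
```

```bash
python3 w.py w4 strip_new
```

```text
9.0 [479.  -59.3  95.2] [ 1.7999e+02  3.0000e-02 -7.0700e+00]
strip_new [259.  74. 383. 368.] 0.94
  pt 324 232 0.59 [511. -64.  88.]
```

View pics/w4.png

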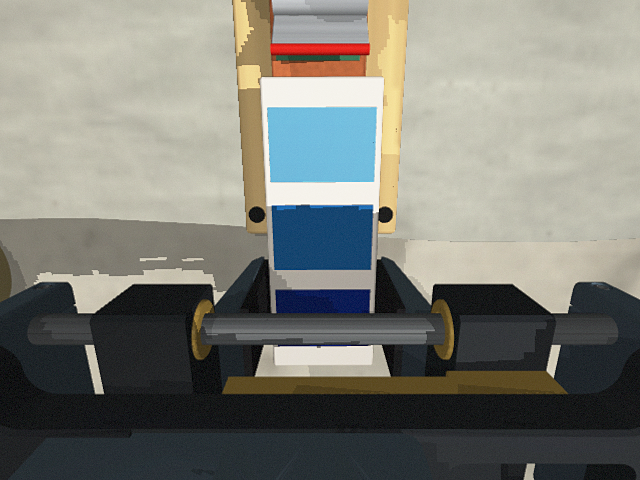

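```bash
python3 - <<'E'
from h import *
y=np.radians(-7);ex=np.array([np.cos(y),np.sin(y)]);ey=np.array([-ex[1],ex[0]]);o=np.array([637.7,-78.8])
g=lambda p,z:np.c_[(ray('w4',p,z)[:,:2]-o)@ex,(ray('w4',p,z)[:,:2]-o)@ey].round(1)
print('tip',g([(261.5,78),(383,78)],87.4),'rear',g([(273,364),(373,364)],87.4)); print('lip',g([(271,49),(369,49)],49),'mid',g([(273,72),(366,72)],28),'front',g([(257,214),(385,214)],12))
q=np.load('w4.npz');m=dict(zip(('fx','fy','cx','cy'),q['K']));P=cloud(q['d'],m,q['T'])
for r in(90,120,160,190,230,260): print(r,np.nanmedian(P[r-4:r+5,290:355,2]).round(1))
E
```

```text
tip [[-56.9  26.7]
 [-57.  -27.2]] rear [[-204.2   27.6]
 [-204.3  -28.4]]
lip [[-36.3  27.2]
 [-36.4 -25.3]] mid [[-43.8  29.4]
 [-43.9 -26.6]] front [[-134.2   46.8]
 [-134.4  -45.2]]
90 86.6
120 87.0
160 87.1
190 86.8
230 87.2
260 87.2
```

Request:
arm_command([
  {"offset":[0,-0.001,0.025],"spin":0},
  {"offset":[0,0,0.02],"spin":0},
  {"offset":[0,0,0.0045],"spin":0},
  {"offset":[0.005,0,0],"spin":0},
  {"offset":[0.01,0,0],"spin":0},
])

```text
time_s: 9.78
ee_pos: [495.3, -60.3, 46.8]
ee_rot: [180.0, -0.1, -7.0]
force: [0.7, 0.4, -1.3]
gripper_width: 55.1
gripper_force: 40.0
```

Request:
arm_command([
  {"offset":[0.006,0,0],"spin":0},
  {"offset":[0,0,0.001],"spin":0},
  {"offset":[0,0,0],"spin":0},
])

```text
time_s: 10.15
ee_pos: [499.9, -60.8, 44.9]
ee_rot: [180.0, 0.0, -7.0]
force: [-0.1, 0.2, -1.8]
gripper_width: 55.4
gripper_force: 40.0
```

Request:
arm_command([
  {"offset":[0.004,0,0],"spin":0},
  {"offset":[0.004,0,0],"spin":0},
  {"offset":[0.004,0,0],"spin":0},
  {"offset":[0.003,0,0],"spin":0},
])

```text
time_s: 10.65
ee_pos: [513.4, -62.4, 44.4]
ee_rot: [-180.0, 0.3, -7.0]
force: [-5.4, 0.5, -0.7]
gripper_width: 55.5
gripper_force: 40.0
```

Request:
arm_command([
  {"offset":[0.003,0,0],"spin":0},
  {"offset":[0.003,0,0],"spin":0},
])

```text
time_s: 10.9
ee_pos: [515.3, -62.6, 43.8]
ee_rot: [-180.0, 0.8, -7.0]
force: [-12.1, 2.0, 3.6]
gripper_width: 55.3
gripper_force: 40.0
```

Request:
arm_command([
  {"offset":[0.003,0,0],"spin":0},
  {"offset":[0.003,0,0],"spin":0},
])

```text
time_s: 11.15
ee_pos: [519.2, -63.0, 43.6]
ee_rot: [-180.0, 1.0, -7.0]
force: [-16.6, 2.5, 6.4]
gripper_width: 55.8
gripper_force: 40.0
```

Request:
arm_command([
  {"offset":[0.003,0,0],"spin":0},
  {"offset":[0.003,0,0],"spin":0},
])

```text
time_s: 11.4
ee_pos: [531.0, -64.6, 44.3]
ee_rot: [-180.0, 0.2, -7.0]
force: [-0.1, 0.6, -5.0]
gripper_width: 55.9
gripper_force: 40.0
```

Request:
arm_command([
  {"offset":[0.003,0,0],"spin":0},
  {"offset":[0.003,0,0],"spin":0},
])

```text
time_s: 11.65
ee_pos: [539.0, -65.6, 44.6]
ee_rot: [180.0, 0.0, -7.0]
force: [-1.0, -0.5, -4.9]
gripper_width: 55.6
gripper_force: 40.0
```

```bash
python3 w.py w5 strip_new strip_mid end_stop
```

```text
11.65 [539.  -65.6  44.6] [ 1.8e+02  4.0e-02 -7.0e+00]
strip_new [262.  77. 388. 366.] 0.64
  pt 324 233 0.73 [570. -70.  36.]
strip_mid [257.   1. 383.  80.] 0.9
```

View pics/w5.png

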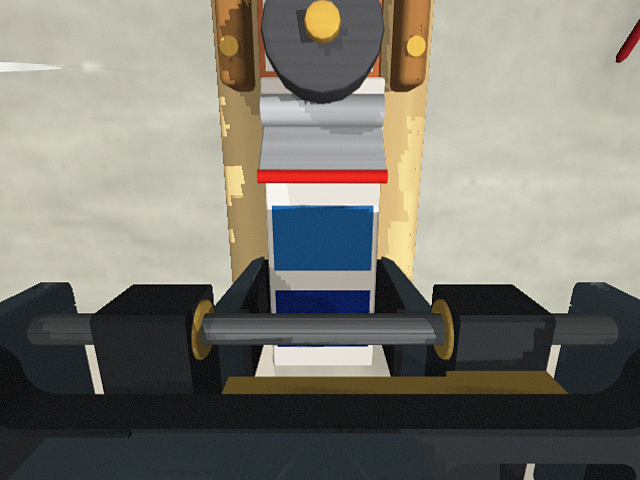

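Request:
arm_command([
  {"offset":[0,0,0],"spin":0},
  {"offset":[0,0,0],"spin":0},
  {"offset":[0,0,0],"spin":0},
], jaw=0.075)

```text
time_s: 12.38
ee_pos: [539.4, -65.6, 45.5]
ee_rot: [180.0, -0.1, -7.0]
force: [0.4, 0.9, -0.2]
gripper_width: 74.9
gripper_force: 0.0
```

Request:
arm_command([
  {"offset":[0,0,-0.02],"spin":0},
  {"offset":[0,0,-0.02],"spin":0},
  {"offset":[-0.04,0,0],"spin":0},
  {"offset":[-0.045,0,0],"spin":0},
  {"offset":[0,0,0],"spin":0},
])

```text
time_s: 13.0
ee_pos: [450.9, -54.7, 84.9]
ee_rot: [180.0, 0.2, -7.0]
force: [0.9, 0.2, -0.1]
gripper_width: 75.2
gripper_force: 0.0
```

Request:
arm_command([
  {"offset":[0,0,0],"spin":0},
  {"offset":[0,0,0],"spin":0},
  {"offset":[0,0,0],"spin":0},
  {"offset":[0,0,0],"spin":0},
], jaw=0.024)

```text
time_s: 13.5
ee_pos: [454.9, -55.3, 84.8]
ee_rot: [180.0, 0.0, -7.0]
force: [0.5, -0.4, 0.5]
gripper_width: 37.7
gripper_force: 0.0
```

```bash
python3 w.py w6 strip_new strip_mid; python3 - <<'E'
from h import *
q=np.load('w6.npz');m=dict(zip(('fx','fy','cx','cy'),q['K']));P=cloud(q['d'],m,q['T'])
y=np.radians(-7);ex=np.array([np.cos(y),np.sin(y)]);ey=np.array([-ex[1],ex[0]]);o=np.array([637.7,-78.8])
X=(P[...,:2]-o)@ex;Y=(P[...,:2]-o)@ey;Z=P[...,2]
for x in range(-155,-40,10):
    M=(abs(X-x)<4)&(abs(Y)<22); print(x,np.nanmedian(Z[M]).round(1),M.sum())
E
```

```text
13.5 [454.9 -55.3  84.8] [179.99   0.    -7.  ]
strip_new [269.   0. 376. 205.] 0.59
  pt 322 73 0.82 [566. -69.  36.]
-155 188.6 17876
-145 36.5 838
-135 35.6 965
-125 35.9 1034
-115 35.9 1045
-105 35.9 1055
-95 35.6 1148
-85 35.8 1197
-75 35.9 1220
-65 35.9 1304
-55 35.8 1334
-45 35.7 1435
```

View pics/w6.png

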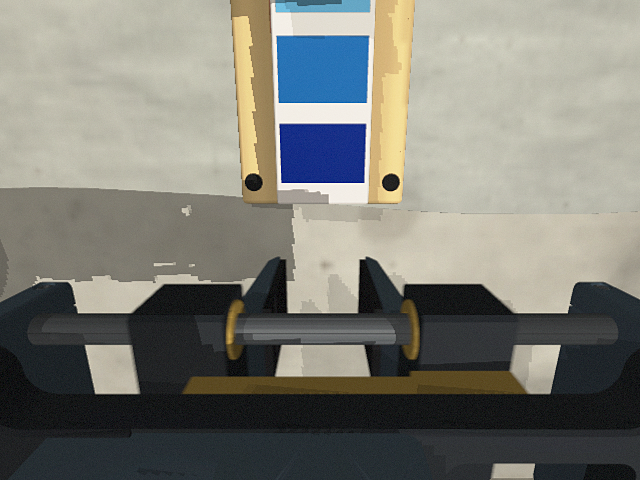

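Request:
arm_command([
  {"offset":[0,0,0.025],"spin":0},
  {"offset":[0,0,0.0145],"spin":0},
  {"offset":[0.006,0,0],"spin":0},
  {"offset":[0.006,0,0],"spin":0},
  {"offset":[0,0,0],"spin":0},
])

```text
time_s: 14.38
ee_pos: [467.9, -56.9, 46.2]
ee_rot: [180.0, -0.1, -7.0]
force: [-1.3, -0.3, -0.1]
gripper_width: 23.9
gripper_force: 0.0
```

Request:
arm_command([
  {"offset":[0.004,0,0],"spin":0},
  {"offset":[0.004,0,0],"spin":0},
  {"offset":[0.004,0,0],"spin":0},
  {"offset":[0.004,0,0],"spin":0},
  {"offset":[0.004,0,0],"spin":0},
])

```text
time_s: 15.0
ee_pos: [485.5, -59.0, 45.1]
ee_rot: [180.0, 0.1, -7.0]
force: [-3.8, 0.9, 1.0]
gripper_width: 24.2
gripper_force: 1.8
```

Request:
arm_command([
  {"offset":[0.005,0,0],"spin":0},
  {"offset":[0.005,0,0],"spin":0},
  {"offset":[0.005,0,0],"spin":0},
  {"offset":[0.005,0,0],"spin":0},
])

```text
time_s: 15.5
ee_pos: [506.5, -61.6, 45.5]
ee_rot: [180.0, 0.0, -7.0]
force: [-4.5, 1.5, 1.9]
gripper_width: 24.2
gripper_force: 2.0
```

Request:
arm_command([
  {"offset":[0.005,0,0],"spin":0},
  {"offset":[0.005,0,0],"spin":0},
  {"offset":[0.005,0,0],"spin":0},
  {"offset":[0.005,0,0],"spin":0},
  {"offset":[0.005,0,0],"spin":0},
])

```text
time_s: 16.12
ee_pos: [531.2, -64.6, 45.5]
ee_rot: [180.0, 0.0, -7.0]
force: [-4.3, 1.4, 1.6]
gripper_width: 24.3
gripper_force: 2.2
```

Request:
arm_command([
  {"offset":[0.005,0,0],"spin":0},
  {"offset":[0.005,0,0],"spin":0},
  {"offset":[0.004,0,0],"spin":0},
  {"offset":[0.003,0,0],"spin":0},
  {"offset":[0.002,0,0],"spin":0},
])

```text
time_s: 16.75
ee_pos: [550.0, -66.9, 45.4]
ee_rot: [180.0, 0.0, -7.0]
force: [-3.0, -0.4, 3.2]
gripper_width: 24.1
gripper_force: 2.2
```

```bash
python3 w.py w7 end_stop strip_new; python3 - <<'E'
from h import *
im,d,m,T=cam("side");a=cv2.resize(im[215:290,235:385],None,fx=4,fy=4,interpolation=2)
b=cv2.resize(np.load('w7.npz')['im'][0:400,180:460],None,fx=.75,fy=.75); 
c=np.zeros((600,600,3),np.uint8);c[:300]=a;c[300:,:210]=b;cv2.imwrite('pics/c7.png',c)
E
```

```text
16.75 [550.  -66.9  45.4] [179.99   0.    -7.  ]
strip_new [261.   0. 390. 263.] 0.91
```

View pics/c7.png

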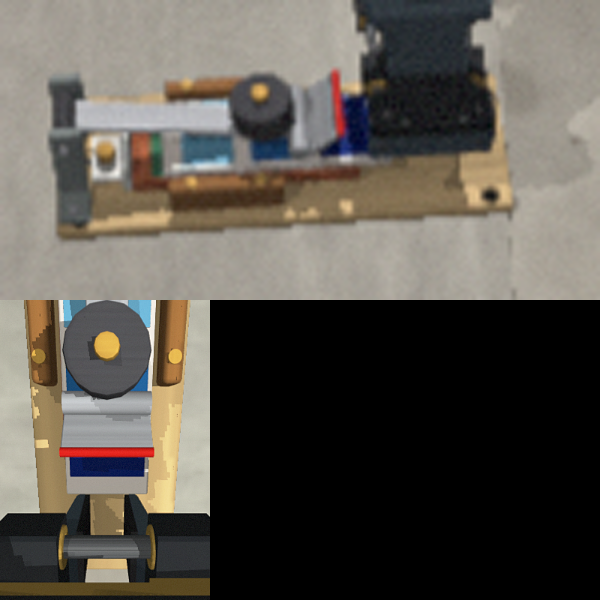

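Request:
arm_command([
  {"offset":[0.003,0,0],"spin":0},
  {"offset":[0.003,0,0],"spin":0},
  {"offset":[0.003,0,0],"spin":0},
  {"offset":[0.003,0,0],"spin":0},
  {"offset":[0.003,0,0],"spin":0},
])

```text
time_s: 17.68
ee_pos: [564.9, -68.7, 45.4]
ee_rot: [180.0, 0.0, -7.0]
force: [-3.9, 1.2, 1.8]
gripper_width: 24.2
gripper_force: 2.0
```

Request:
arm_command([
  {"offset":[0.001,0,0],"spin":0},
  {"offset":[0.001,0,0],"spin":0},
  {"offset":[0.001,0,0],"spin":0},
])

```text
time_s: 18.05
ee_pos: [567.6, -69.1, 45.4]
ee_rot: [180.0, 0.0, -7.0]
force: [-4.2, 0.8, 1.9]
gripper_width: 24.1
gripper_force: 2.0
```

Request:
arm_command([
  {"offset":[0.001,0,0],"spin":0},
  {"offset":[0.001,0,0],"spin":0},
])

```text
time_s: 18.3
ee_pos: [569.7, -69.3, 45.4]
ee_rot: [180.0, -0.0, -7.0]
force: [-3.7, 1.0, 1.6]
gripper_width: 24.2
gripper_force: 2.0
```

Request:
arm_command([
  {"offset":[0.001,0,0],"spin":0},
  {"offset":[0,0,0],"spin":0},
])

```text
time_s: 18.55
ee_pos: [570.9, -69.5, 45.4]
ee_rot: [180.0, -0.0, -7.0]
force: [-2.9, 0.9, 1.8]
gripper_width: 23.9
gripper_force: 1.7
```

Request:
arm_command([
  {"offset":[0.001,0,0],"spin":0},
  {"offset":[0,0,0],"spin":0},
])

```text
time_s: 18.8
ee_pos: [571.1, -69.5, 45.4]
ee_rot: [180.0, 0.1, -7.0]
force: [-4.7, 0.4, 1.9]
gripper_width: 23.8
gripper_force: 2.5
```

Request:
arm_command([
  {"offset":[0.001,0,0],"spin":0},
  {"offset":[0,0,0],"spin":0},
])

```text
time_s: 19.05
ee_pos: [571.2, -69.5, 45.4]
ee_rot: [180.0, 0.2, -7.0]
force: [-7.6, 0.9, 4.5]
gripper_width: 23.5
gripper_force: 3.4
```

Request:
arm_command([
  {"offset":[0.001,0,0],"spin":0},
  {"offset":[0,0,0],"spin":0},
])

```text
time_s: 19.3
ee_pos: [571.3, -69.5, 45.3]
ee_rot: [180.0, 0.3, -7.0]
force: [-7.9, 2.2, 5.5]
gripper_width: 23.9
gripper_force: 4.4
```

Request:
arm_command([
  {"offset":[-0.005,0,0],"spin":0},
  {"offset":[-0.015,0,0],"spin":0},
  {"offset":[-0.015,0,-0.01],"spin":0},
  {"offset":[0,0,-0.05],"spin":0},
  {"offset":[0,0,-0.05],"spin":0},
])

```text
time_s: 19.92
ee_pos: [538.0, -65.4, 157.1]
ee_rot: [180.0, -0.0, -7.0]
force: [1.2, 0.6, 0.7]
gripper_width: 23.9
gripper_force: 0.0
```

Request:
arm_command([
  {"offset":[0,0,-0.06],"spin":0},
  {"offset":[0,0,-0.06],"spin":0},
  {"offset":[0,0,0],"spin":0},
  {"offset":[0,0,0],"spin":0},
])

```text
time_s: 20.42
ee_pos: [538.0, -65.4, 275.3]
ee_rot: [180.0, -0.0, -7.0]
force: [0.2, 0.7, 0.1]
gripper_width: 23.8
gripper_force: 0.0
```

```bash
python3 w.py w8 strip_new end_stop strip_mid; python3 - <<'E'
import cv2
a=cv2.imread('pics/w8.png')[0:280,170:480];cv2.imwrite('pics/c8.png',cv2.resize(a,None,fx=2.1,fy=2.1,interpolation=2))
E
```

```text
20.425 [538.  -65.4 275.3] [180.  -0.  -7.]
strip_new [295.  14. 351. 167.] 0.61
  pt 321 94 0.86 [658. -79.  72.]
end_stop [296.   0. 348.  14.] 0.79
  pt 321 21 0.67 [724. -87.  60.]
strip_mid [272.   1. 373. 244.] 0.74
```

View pics/c8.png

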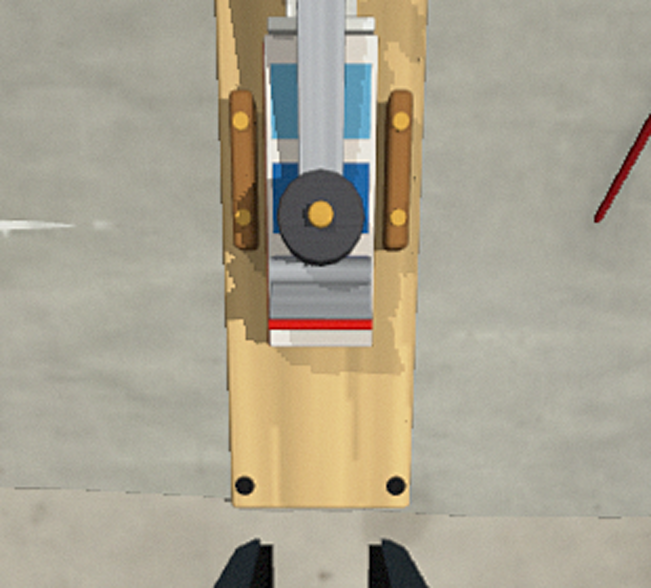

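```bash
python3 - <<'E'
from h import *
f=lambda L:[(170+a/2.1,b/2.1) for a,b in L]
y=np.radians(-7);ex=np.array([np.cos(y),np.sin(y)]);ey=np.array([-ex[1],ex[0]]);o=np.array([637.7,-78.8])
g=lambda p,z:np.c_[(ray('w8',f(p),z)[:,:2]-o)@ex,(ray('w8',f(p),z)[:,:2]-o)@ey].round(1)
print('near',g([(271,346),(372,346)],36),'far',g([(265,37),(377,37)],36),'stop',g([(268,33),(374,33)],40),'front',g([(240,508),(400,508)],12))
im=np.load('w8.npz')['im']
for c in (305,307,340,343): print([int(im[r,c].sum()) for r in range(5,26)])
E
```

```text
near [[-50.3  27.5]
 [-50.4 -27.4]] far [[ 97.4  27.7]
 [ 97.4 -27. ]] stop [[ 97.9  25.9]
 [ 97.9 -25.2]] front [[-149.3   50. ]
 [-149.4  -48.2]]
[331, 330, 319, 437, 470, 476, 479, 477, 448, 306, 247, 286, 367, 386, 462, 459, 474, 456, 462, 453, 463]
[734, 746, 678, 509, 466, 469, 474, 471, 455, 314, 237, 273, 360, 364, 460, 466, 459, 465, 462, 456, 458]
[460, 465, 402, 528, 629, 639, 630, 655, 642, 447, 239, 374, 615, 640, 621, 628, 626, 615, 637, 617, 622]
[451, 449, 388, 530, 620, 670, 701, 711, 714, 487, 227, 383, 630, 632, 630, 619, 618, 616, 613, 621, 621]
```

```bash
python3 -c "
from workcell import env
print(env.job_done())"
```

```text
the job is handed in; nothing more can be done
None
```

The blue-glazed strip is on top of the pile, pushed up to the end stop (flush within about 1 mm by camera), square and held down by the arm; the final push stayed around 8 N, and the job was handed in at about 21 s with no verdict returned.

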